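# Unpack a setting block and close up the row on the rail

### The job

Fold both flaps of the small carton well back, so that it stands wide open, and then take out the setting block. Set it down on the rail behind the two blocks that lie there, turned the same way as they are, and push all three along as one row, without lifting the first two, until the row is tight against the end stop, straight and with no gaps. Leave the flaps folded back and the loose things round about where they are.

Things in the scene. Friction and masses are not known exactly. Their poses are not given: they have to be found in the camera images.
- carton: small open-topped cardboard carton, fixed to the bench, 122 (own x) x 130 (own y) x 55 mm high (z), walls and floor 4 mm thick; origin at the centre of its underside on the bench. Two flaps are hinged along the top of its +y (left) and -y (right) walls; two short end flaps hang outside its other walls and do not move.
- flap_left (a joint): angle of the left (+y) flap, a 3 mm cardboard panel 116 mm wide (along the hinge) and 55 mm from hinge to free edge: 0 lying flat over the carton, 1.57 upright, 3.0 (limit) folded back almost level outside. At the start it stands part way up. It turns easily (under 1 N at the edge) and stays where it is left.
- flap_right (a joint): the same for the right (-y) flap, mirrored
- flap_left_hinge (a point): middle of the left flap's hinge line, which runs along the carton's x axis, 63 mm from the carton's centre to +y and 56.5 mm above the bench
- flap_right_hinge (a point): middle of the right flap's hinge line, 63 mm from the carton's centre to -y and 56.5 mm above the bench
- flap_left_edge (a point): middle of the left flap's free edge, 55 mm from its hinge
- flap_right_edge (a point): middle of the right flap's free edge, 55 mm from its hinge
- block_carton: aluminium setting block with one small hole in its top, 30 (own x) x 50 (own y) x 20 mm (z), 55 to 115 g; origin at the centre of its underside. It lies flat inside the carton, on the floor 4 mm above the bench, its 30 mm side roughly along the carton's y axis.
- rail: dark steel setting rail, fixed to the bench: plate 240 mm long (own y), top 8 mm above the bench; a fence on its +x (far) side rises 12 mm above the plate, face at own x = +31 mm; open edge at x = -34 mm. A bright steel end stop, 30 mm high, at the -y (right) end has its face at y = -98 mm; the other end (y = +120 mm) is open. Origin at bench height midway; the row's centre line is x = 0.
- block_stop: aluminium setting block with one small hole in its top, 30 (own x) x 50 (own y) x 20 mm (z), 55 to 115 g; origin at the centre of its underside. Loose on the rail's plate, nearest to the end stop, its 30 mm side along the rail and 50 mm side across it; at the start 25 to 45 mm short of the stop.
- block_second: aluminium setting block with one small hole in its top, 30 (own x) x 50 (own y) x 20 mm (z), 55 to 115 g; origin at the centre of its underside. Lies likewise on the rail behind block_stop, 4 to 12 mm from it.
- loupe: black eye loupe, 34 mm across, 31 mm high, a bystander; origin at the centre of its underside
- tape_roll: small black tape roll lying flat, 62 mm across, 19 mm high, a bystander; origin at the centre of its underside
- cube_block: 30 mm aluminium cube with a small hole, a bystander, not part of the row; origin at the centre of its underside
Mind the look-alikes: they are no part of the job. What is shaped like the block_stop but blue, orange or turquoise is not meant.

How it is judged:
By the outcome, as a careful person would: the job done as asked, in the order asked, and still so for the second after the job is handed in, with the robot touching nothing.
It also fails if it takes over 72 s, if anything falls off the work surface, if the arm or the gripper's body presses on something with over 40 N, if the wrist force passes 120 N, or if a joint passes its speed limit or range.

### The arm

A 6-joint arm with a two-finger parallel gripper is mounted at the origin on a cart in front of the work surface, level with it; the furniture and walls round the work are solid. World frame = base frame: x ahead of the robot, y to its left, z up, the work surface at z = 0. Lengths are in m, angles in rad, forces in N, time in s.
With the tool pointing down it reaches from about 0.35 to 0.775 m from the base axis. Payload 7.3 kg.
Tool frame: the origin (TCP) lies between the finger pads; the fingertips stand 25 mm ahead of it and the grasp point (between the pads) lies 6 mm ahead of it; y points along the fingers, z is the direction in which the jaws open and shut, and the axes are right-handed (so a half turn about y gives the same grasp; the last joint's range is limited). The gripper opens to 92 mm and grips with 3 to 60 N. Pads are 19 mm wide; open, the fingers measure 130 mm over their backs; the gripper's body (75 mm by 190 mm) begins 47 mm behind the grasp point.
Start: joints at [-1.459, 0.342, 1.524, -0, 1.275, -0.146], TCP at [0.134, -0.508, 0.252] pointing down, gripper open.
Joint ranges: [-2.53, 2.53], [-0.77, 2.02], [0.04, 2.7], [-1, 4.14], [0.28, 2.66], [-3.11, 3.11]. Speed limits (rad/s): [2.57, 2.57, 3.14, 3.14, 3.14, 3.14].

### API

Orientations are given as [roll, pitch, yaw] about the fixed x, y, z axes, in that order (R = Rz(yaw) Ry(pitch) Rx(roll)).
In Python, from cell import sensors, read_camera, hand_in gives the robot as it stands. The module is installed in compiled form; this text tells all that it offers.
- The arm moves only by the tool send_rows, never from a script. Its argument "motion" is a list that holds one entry, the list of rows, each a list of 4 numbers: the shift along the tool's x, y, z in m, then the turn about the tool's y in degrees. In form: [[[tx, ty, tz, twist], ...]]. A call has 1 to 8 rows; each row is the pose to reach, as a shift and turn from the pose measured when the call began, along the tool's axes at that moment; what a row does not reach only later rows make up. A row lasts 1/10 s, in which the tool goes at most 50 mm and 8.59 degrees, less where a joint would pass 70% of its speed; a pose out of reach is approached as far as the arm can. A call with a gripper value outside its range is refused whole. "gripper" is the opening, from 0 (shut) to 1 (fully open), set as the call begins (left out, the last holds). The fingers move at their own pace and stop on an object; "grip_force" is the grip in N (left out, the last holds). Time passes only in rows, so rows that repeat a pose let the fingers close. It gives the time, the measured TCP pose, the force and the opening at its end, in the units of the state.
- sensors.observe(): the state, without advancing time (a new reading comes with each control period).
- read_camera(name): name is "scene" or "side" or "wrist"; returns a dict with "frame" (420x560x3 uint8, red, green, blue), "fx", "fy", "cx", "cy" (pixels), "extrinsics" (4x4, takes a point from world to camera coordinates). Camera axes: x right, y up, looking along -z (the intrinsics and any distortion apply to the point x, -y, -z); pixel columns grow to the right and rows downward; lengths in m; the calibration is good to about 2 mm. A picture is of the moment at which its call begins. There is no depth.
- hand_in(): hands the job in, once; it reports no verdict.
The state is a dict: "time": time; "qpos": joint angles; "qvel": joint speeds; "joint_efforts": joint torques, N m; "tool_pos": TCP position; "tool_rot": TCP orientation; "contact_force": force on the tool from outside, world axes, zero at the start; "torque": the same for the moment, N m; "opening": finger opening in m.
Only numpy, scipy, OpenCV 4.12 (cv2) and the standard library are available. Lean on these libraries where they do the work, as an engineer would, in place of code of your own. Each camera call takes 0.05 s, during which the arm holds its last target.

## Working session

There is one attempt and no reset: what is moved stays moved. The work goes in short steps, Python scripts to look and compute and a tool call to move; the robot and the scene stay as the last step left them, time stands still between calls to the robot, and variables do not carry over. Pictures are saved under pics/ and viewed, and the job is handed in when it is done.

Besides the shell and the picture viewer there is one more tool, called after "Request:" as name([rows], argument=value, ...), one row to a line, values as JSON. send_rows: Moves the arm, as the interface text tells. Its arguments: {"type":"object","properties":{"motion":{"type":"array"},"gripper":{"type":"number"},"grip_force":{"type":"number"}},"required":["motion"]}

```bash
ls; mkdir -p pics; cat > h.py <<'E'
import numpy as np, cv2
from cell import sensors, read_camera, hand_in
from scipy.spatial.transform import Rotation as R
def snap(n,fn=None):
    c=read_camera(n)
    if fn: cv2.imwrite('pics/'+fn,c['frame'][:,:,::-1])
    return c
def ray(c,u,v):
    E=np.array(c['extrinsics']); Rm=E[:3,:3]; t=E[:3,3]
    d=np.array([(u-c['cx'])/c['fx'],-(v-c['cy'])/c['fy'],-1.])
    return -Rm.T@t, Rm.T@d
def onz(c,u,v,z):
    o,d=ray(c,u,v); return o+d*(z-o[2])/d[2]
def proj(c,p):
    E=np.array(c['extrinsics']); q=E[:3,:3]@np.array(p)+E[:3,3]
    return np.array([c['cx']+c['fx']*q[0]/-q[2], c['cy']-c['fy']*q[1]/-q[2]])
E
python3 - <<'E'
from h import *
s=sensors.observe(); print(s)
for n in ['scene','side','wrist']:
    c=snap(n,n+'0.png'); print(n,c.keys(),c['fx'],c['fy'],c['cx'],c['cy'],np.round(c['extrinsics'],3).tolist())
E
```

```text
pics
{'time': 0.0, 'qpos': array([-1.45897515e+00,  3.42701428e-01,  1.52499857e+00, -1.69067436e-05,
        1.27536236e+00, -1.46033291e-01]), 'qvel': array([ 0.00026288,  0.00048518,  0.00050878, -0.00106725,  0.00110283,
        0.00130139]), 'joint_efforts': array([-3.66559207e-04, -4.31246674e+01, -2.44221514e+01,  7.17030955e-02,
        5.60436992e-02, -9.59831391e-05]), 'tool_pos': array([ 0.13383873, -0.50728968,  0.25106241]), 'tool_rot': array([-1.57225274e+00,  1.97868797e-04, -2.88373340e+00]), 'contact_force': array([ 0.28487593,  0.29435152, -0.09131782]), 'torque': array([ 0.00252841, -0.00823938,  0.01181115]), 'opening': 0.09184507992538511}
scene dict_keys(['frame', 'fx', 'fy', 'cx', 'cy', 'extrinsics']) 398.122134930247 398.122134930247 282.54700404030683 204.79769028305287 [[-0.779, -0.626, 0.016, 0.439], [0.472, -0.57, 0.673, -0.284], [-0.412, 0.532, 0.739, -0.771], [0.0, 0.0, 0.0, 1.0]]
side dict_keys(['frame', 'fx', 'fy', 'cx', 'cy', 'extrinsics']) 424.66954850012246 424.66954850012246 277.8473083524852 205.53912244696764 [[0.963, -0.268, 0.007, -0.516], [0.133, 0.501, 0.855, -0.144], [-0.233, -0.823, 0.519, -0.809], [0.0, 0.0, 0.0, 1.0]]
wrist dict_keys(['frame', 'fx', 'fy', 'cx', 'cy', 'extrinsics']) 303.3739737434298 303.3739737434298 282.7058477678459 207.39933344767422 [[0.255, -0.967, -0.002, -0.525], [0.928, 0.245, -0.28, 0.035], [0.271, 0.07, 0.96, -0.391], [0.0, 0.0, 0.0, 1.0]]
```

View pics/scene0.png

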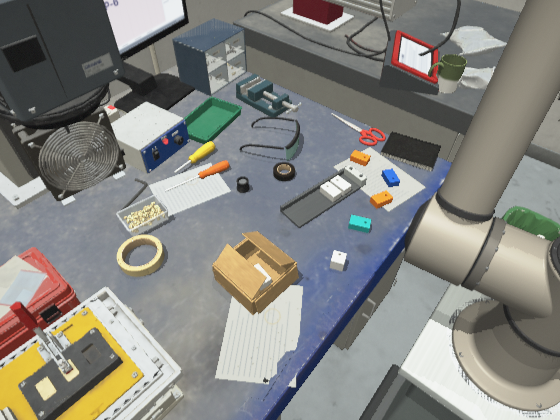

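View pics/side0.png

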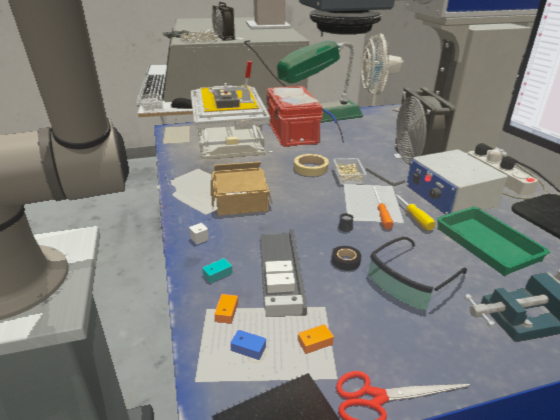

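View pics/wrist0.png

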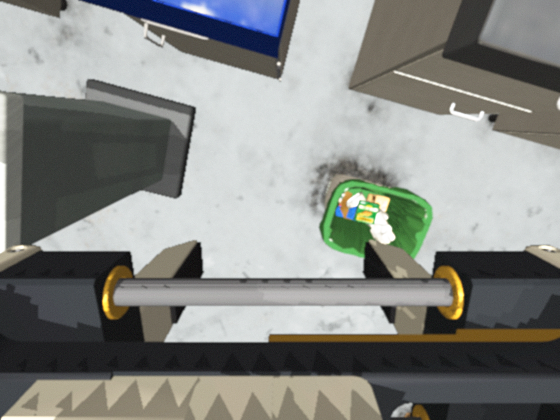

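```bash
python3 - <<'E'
import cv2,numpy as np
a=cv2.imread('pics/scene0.png'); b=cv2.imread('pics/side0.png')
cv2.imwrite('pics/c1.png',cv2.resize(a[220:320,200:310],None,fx=6,fy=6,interpolation=cv2.INTER_CUBIC)[:600])
cv2.imwrite('pics/c2.png',cv2.resize(a[150:235,270:390],None,fx=6,fy=6,interpolation=cv2.INTER_CUBIC))
cv2.imwrite('pics/c3.png',cv2.resize(b[155:225,200:280],None,fx=8,fy=8,interpolation=cv2.INTER_CUBIC))
cv2.imwrite('pics/c4.png',cv2.resize(b[225:325,230:330],None,fx=6,fy=6,interpolation=cv2.INTER_CUBIC))
E
```

```text
(no output)
```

View pics/c1.png

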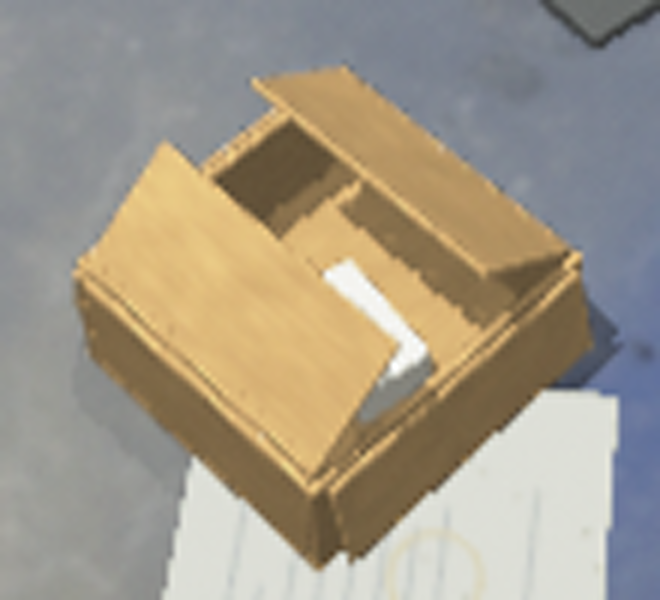

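View pics/c2.png

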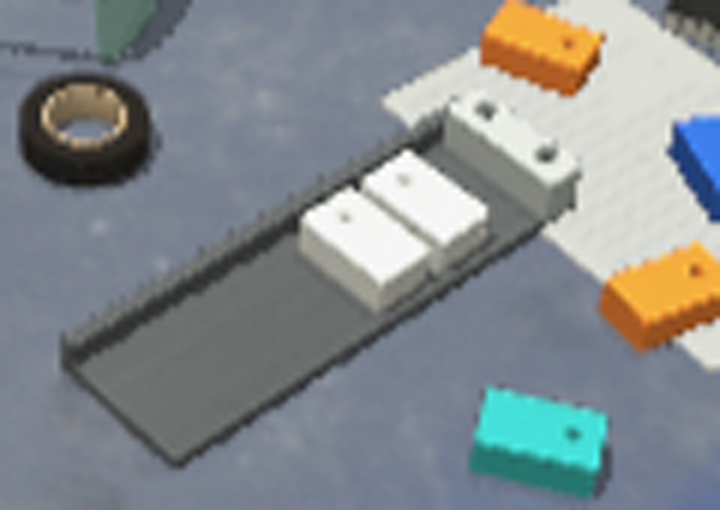

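View pics/c3.png

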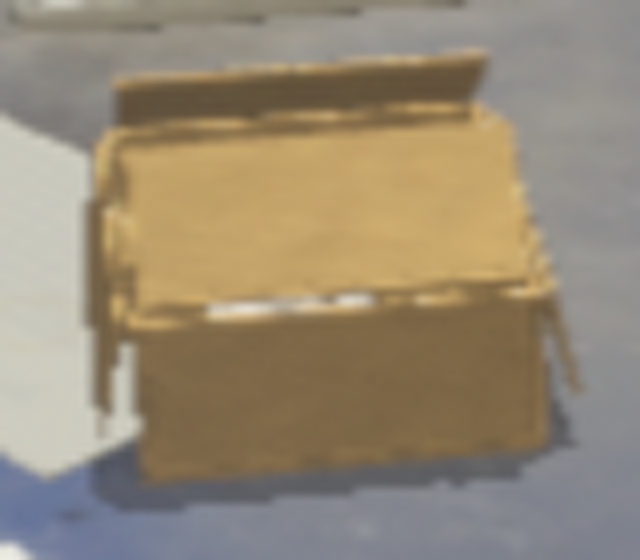

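View pics/c4.png

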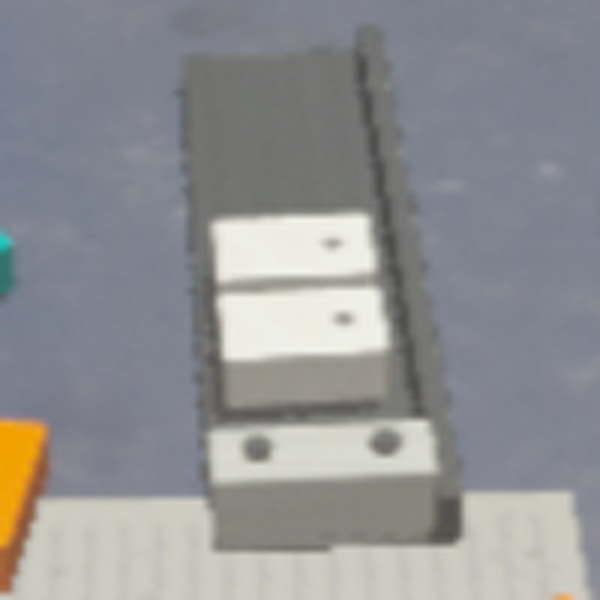

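```bash
python3 - <<'E'
from h import *
S=snap('scene');D=snap('side')
print('cams',ray(S,0,0)[0],ray(D,0,0)[0])
c1=lambda u,v:(200+u/6,220+v/6); c2=lambda u,v:(270+u/6,150+v/6); c3=lambda u,v:(200+u/8,155+v/8); c4=lambda u,v:(230+u/6,225+v/6)
def P(n,c,uv,z): print(n,np.round(onz(c,uv[0]-.42,uv[1]-.42,z),4))
print('carton rim S'); 
for p in [(78,268),(320,488),(580,258)]: P(p,S,c1(*p),.055)
print('bottom'); P('',S,c1(320,570),0); 
print('rim D')
for p in [(100,135),(130,325),(550,290),(510,125)]: P(p,D,c3(*p),.055)
print('bottom');
for p in [(145,480),(545,450)]: P(p,D,c3(*p),.0)
print('rail S')
for p in [(68,368),(178,465)]: P(p,S,c2(*p),.008)
print('fence top');P('',S,c2(65,345),.02)
print('stop face top');
for p in [(447,110),(560,195)]: P(p,S,c2(*p),.03)
print('blocks S');
for p in [(408,150),(488,210),(437,248),(362,185),  (350,188),(432,248),(378,288),(300,228)]: P(p,S,c2(*p),.028)
print('holes');
for p in [(404,180),(345,217)]: P(p,S,c2(*p),.028)
print('blocks D');
for p in [(220,292),(382,287),(388,350),(224,360), (212,220),(370,213),(376,274),(216,287)]: P(p,D,c4(*p),.028)
for p in [(344,318),(332,243)]: P(p,D,c4(*p),.028)
print('rail D');
for p in [(185,58),(358,47)]: P(p,D,c4(*p),.008)
print('stop top');
for p in [(210,430),(430,420),(215,482),(440,475)]: P(p,D,c4(*p),.03)
print('blk carton')
for p in [(325,270),(348,258),(430,350),(400,370)]: P(p,S,c1(*p),.024)
print('cube'); P('',S,(339,255),.03); P('',D,(197,227),.03);
E
```

```text
cams [0.15813571 0.52399944 0.75433556] [ 0.32803142 -0.73179478  0.54640053]
carton rim S
(78, 268) [0.5555 0.2441 0.055 ]
(320, 488) [0.4342 0.2543 0.055 ]
(580, 258) [0.4232 0.13   0.055 ]
bottom
 [0.4353 0.2563 0.    ]
rim D
(100, 135) [0.4305 0.2535 0.055 ]
(130, 325) [0.4218 0.1292 0.055 ]
(550, 290) [0.5447 0.1182 0.055 ]
(510, 125) [0.5593 0.2271 0.055 ]
bottom
(145, 480) [0.4229 0.1318 0.    ]
(545, 450) [0.5426 0.1175 0.    ]
rail S
(68, 368) [0.5646 0.0053 0.008 ]
(178, 465) [0.4977 0.0176 0.008 ]
fence top
 [0.567  0.0045 0.02  ]
stop face top
(447, 110) [ 0.5185 -0.2084  0.03  ]
(560, 195) [ 0.4508 -0.1938  0.03  ]
blocks S
(408, 150) [ 0.5185 -0.1772  0.028 ]
(488, 210) [ 0.4709 -0.1677  0.028 ]
(437, 248) [ 0.4753 -0.1342  0.028 ]
(362, 185) [ 0.5217 -0.1456  0.028 ]
(350, 188) [ 0.5247 -0.1407  0.028 ]
(432, 248) [ 0.477  -0.1328  0.028 ]
(378, 288) [ 0.4816 -0.0985  0.028 ]
(300, 228) [ 0.5273 -0.1066  0.028 ]
holes
(404, 180) [ 0.5093 -0.16    0.028 ]
(345, 217) [ 0.5162 -0.1245  0.028 ]
blocks D
(220, 292) [ 0.4745 -0.1382  0.028 ]
(382, 287) [ 0.5238 -0.149   0.028 ]
(388, 350) [ 0.5169 -0.1773  0.028 ]
(224, 360) [ 0.468  -0.1687  0.028 ]
(212, 220) [ 0.4807 -0.1032  0.028 ]
(370, 213) [ 0.531  -0.1129  0.028 ]
(376, 274) [ 0.5238 -0.1425  0.028 ]
(216, 287) [ 0.4739 -0.1356  0.028 ]
(344, 318) [ 0.5082 -0.1599  0.028 ]
(332, 243) [ 0.5148 -0.1244  0.028 ]
rail D
(185, 58) [0.4999 0.0149 0.008 ]
(358, 47) [0.5632 0.0053 0.008 ]
stop top
(210, 430) [ 0.4562 -0.1988  0.03  ]
(430, 420) [ 0.5189 -0.2114  0.03  ]
(215, 482) [ 0.4525 -0.2194  0.03  ]
(440, 475) [ 0.5147 -0.2334  0.03  ]
blk carton
(325, 270) [0.5034 0.1755 0.024 ]
(348, 258) [0.5004 0.1663 0.024 ]
(430, 350) [0.4524 0.1772 0.024 ]
(400, 370) [0.4553 0.1901 0.024 ]
cube
 [0.373  0.0395 0.03  ]
 [0.3663 0.048  0.03  ]
```

```bash
cat >> h.py <<'E'
def tri(c1,u1,c2,u2):
    o1,d1=ray(c1,*u1);o2,d2=ray(c2,*u2)
    A=np.stack([d1,-d2],1); s=np.linalg.lstsq(A,o2-o1,rcond=None)[0]
    a=o1+d1*s[0];b=o2+d2*s[1]; return (a+b)/2,np.linalg.norm(a-b)
CC=np.array([.489,.1865]); CY=np.radians(-5.4)
RO=np.array([.5079,-.1078]); RY=np.radians(-11.8)
def loc(p,o,yaw):
    d=np.array(p[:2])-o; c,s=np.cos(yaw),np.sin(yaw)
    return np.array([c*d[0]+s*d[1],-s*d[0]+c*d[1]])
def wor(l,o,yaw):
    c,s=np.cos(yaw),np.sin(yaw); return o+np.array([c*l[0]-s*l[1],s*l[0]+c*l[1]])
def delta(target,yaw=None,st=None):
    st=st or sensors.observe(); Rm=R.from_euler('xyz',st['tool_rot']).as_matrix()
    d=Rm.T@(np.array(target)-st['tool_pos'])
    y=st['tool_rot'][2]
    tw=None if yaw is None else -np.degrees((yaw-y+np.pi)%(2*np.pi)-np.pi)
    return np.round(d,4),tw
E
python3 - <<'E'
from h import *
S=snap('scene');D=snap('side')
c1=lambda u,v:(200+u/6-.42,220+v/6-.42); c3=lambda u,v:(200+u/8-.42,155+v/8-.42)
for n,a,b in [('L near',(398,345),(115,85)),('L far',(165,142),(487,52)),('R near',(488,275),(128,150)),('R far',(255,82),(515,130))]:
    p,e=tri(S,c1(*a),D,c3(*b)); print(n,p.round(4),round(e,4),loc(p,CC,CY).round(4))
# per-view solve for theta
from scipy.optimize import brentq
for side,sx,pts in [('L',1,[(S,c1(398,345)),(S,c1(165,142)),(D,c3(115,85)),(D,c3(487,52))]),('R',-1,[(S,c1(488,275)),(S,c1(255,82)),(D,c3(128,150)),(D,c3(515,130))])]:
    for c,uv in pts:
        best=[]
        for t in np.radians(np.arange(0,120,1)):
            q=min(np.linalg.norm(proj(c,[*wor([x,sx*(.063-.055*np.cos(t))],CC,CY),.0565+.055*np.sin(t)])-uv) for x in(-.058,.058)); best.append(q)
        print(side,np.argmin(best),min(best))
E
```

```text
L near [0.4332 0.2143 0.0913] 0.0022 [-0.0581  0.0225]
L far [0.5472 0.2043 0.0931] 0.001 [0.0563 0.0232]
R near [0.43   0.1737 0.0888] 0.0002 [-0.0576 -0.0183]
R far [0.5453 0.1619 0.0867] 0.0004 [ 0.0584 -0.0192]
L 44 0.32326173947449466
L 42 0.6351290992938099
L 40 0.486648380764256
L 42 0.9165418293117541
R 36 0.1868104808973824
R 36 0.30444533447195454
R 90 0.13829439945968192
R 31 0.29064908888196533
```

```bash
python3 - <<'E'
from h import *
print(delta([.43,-.17,.22],np.radians(-95.4)))
E
```

```text
(array([-0.3724,  0.0317, -0.2509]), np.float64(-69.83031547809618))
```

Request:
send_rows([
  [[-0.04,0,-0.027,-8],[-0.08,0,-0.054,-16],[-0.12,0,-0.081,-24],[-0.16,0.005,-0.108,-32],[-0.2,0.01,-0.135,-40],[-0.24,0.015,-0.162,-48],[-0.28,0.02,-0.189,-56],[-0.32,0.025,-0.216,-64]],
], gripper=0)

```text
time: 1.15
tool_pos: [0.3892, -0.2155, 0.2267]
tool_rot: [-1.57, -0.0, -1.761]
contact_force: [-0.2, -0.6, 0.7]
opening: 0.0323
```

```bash
python3 - <<'E'
from h import *
print(sensors.observe()['tool_pos'])
print(delta([*wor([0,.002],CC,CY),.18],np.radians(-95.4)))
E
```

```text
[ 0.38922708 -0.21548746  0.22670844]
(array([-0.4156,  0.0467,  0.0216]), np.float64(-5.5148700058839575))
```

Request:
send_rows([
  [[-0.048,0.005,0.003,-1],[-0.096,0.01,0.005,-2],[-0.144,0.02,0.008,-3],[-0.192,0.025,0.01,-4],[-0.24,0.03,0.013,-5.5],[-0.288,0.035,0.016,-5.5],[-0.336,0.04,0.018,-5.5],[-0.384,0.0467,0.02,-5.5]],
])

```text
time: 1.95
tool_pos: [0.4819, 0.1599, 0.1801]
tool_rot: [-1.569, -0.0, -1.665]
contact_force: [1.3, -0.2, 0.7]
opening: 0.0002
```

```bash
python3 - <<'E'
from h import *
print(sensors.observe()['tool_pos'])
print(delta([*wor([0,.002],CC,CY),.15],np.radians(-95.4)))
for n in ['scene','side','wrist']: snap(n,n+'1.png')
a=cv2.imread('pics/scene1.png'); b=cv2.imread('pics/side1.png')
A=cv2.resize(a[200:320,190:310],None,fx=4,fy=4,interpolation=cv2.INTER_CUBIC);B=cv2.resize(b[115:235,180:260],None,fx=4,fy=4,interpolation=cv2.INTER_CUBIC)
cv2.imwrite('pics/d1.png',np.hstack([A,B]))
E
```

```text
[0.48192284 0.15990948 0.18007526]
(array([-0.0291,  0.0301,  0.0045]), np.float64(-0.00033537199266447015))
```

View pics/d1.png

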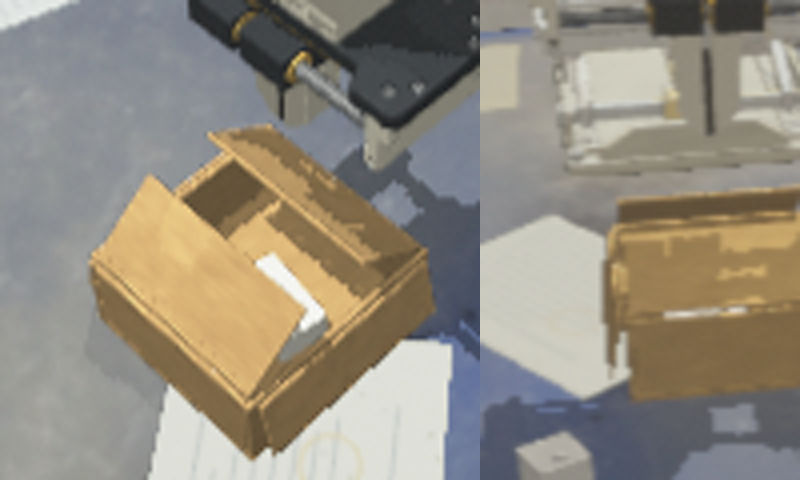

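View pics/wrist1.png

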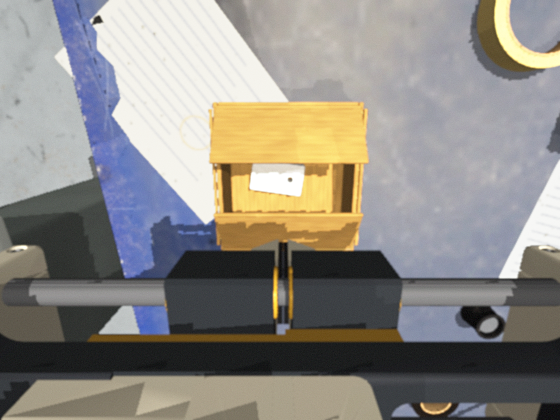

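Request:
send_rows([
  [[-0.0291,0,0.0045,0],[-0.0291,0.02,0.0045,0],[-0.0291,0.045,0.0045,0],[-0.0291,0.07,0.0045,0],[-0.0291,0.09,0.0045,0],[-0.0291,0.09,0.0045,0]],
])

```text
time: 2.7
tool_pos: [0.4868, 0.1872, 0.0872]
tool_rot: [-1.576, -0.002, -1.662]
contact_force: [-0.2, -0.4, 0.1]
opening: 0.0002
```

```bash
python3 - <<'E'
from h import *
s=sensors.observe();print(s['tool_pos'],loc(s['tool_pos'],CC,CY))
for n in ['scene','side','wrist']: snap(n,n+'2.png')
a=cv2.imread('pics/scene2.png'); b=cv2.imread('pics/side2.png')
A=cv2.resize(a[200:320,190:310],None,fx=4,fy=4,interpolation=cv2.INTER_CUBIC);B=cv2.resize(b[115:235,180:260],None,fx=4,fy=4,interpolation=cv2.INTER_CUBIC)
cv2.imwrite('pics/d2.png',np.hstack([A,B]))
E
```

```text
[0.48682526 0.18717285 0.08719588] [-0.0022284  0.0004652]
```

View pics/d2.png

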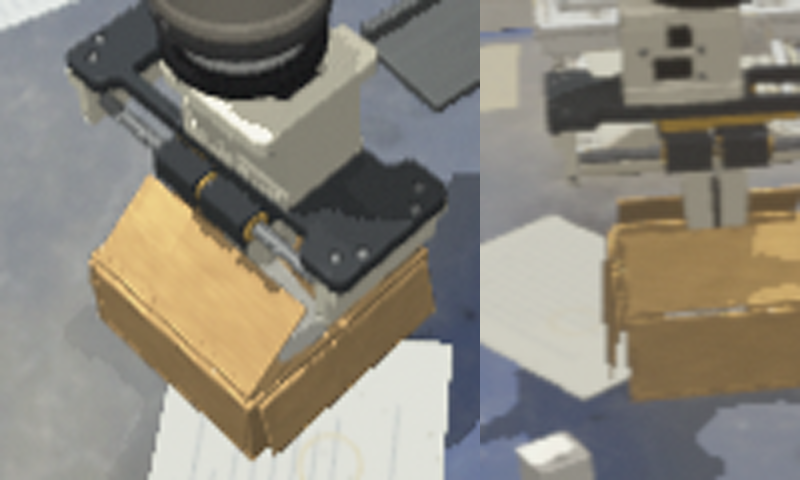

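Request:
send_rows([
  [[-0.015,0,0.002,0],[-0.03,0,0.002,0],[-0.042,-0.003,0.002,0],[-0.054,-0.006,0.002,0],[-0.064,-0.011,0.002,0],[-0.074,-0.013,0.002,0],[-0.084,-0.01,0.002,0],[-0.095,-0.006,0.002,0]],
])

```text
time: 3.65
tool_pos: [0.4998, 0.2836, 0.0963]
tool_rot: [-1.569, 0.0, -1.661]
contact_force: [0.1, -0.0, 0.4]
opening: 0.0004
```

Request:
send_rows([
  [[-0.013,0.002,0,0],[-0.016,0.003,0,0],[-0.016,0.003,0,0]],
])

```text
time: 3.95
tool_pos: [0.501, 0.3002, 0.0928]
tool_rot: [-1.57, 0.0, -1.66]
contact_force: [0.8, -1.0, -0.2]
opening: 0.0002
```

```bash
cat > look.py <<'E'
from h import *
import sys
k=sys.argv[1]
s=sensors.observe();print(s['tool_pos'],loc(s['tool_pos'],CC,CY),s['contact_force'],s['opening'])
for n in ['scene','side','wrist']: snap(n,n+k+'.png')
a=cv2.imread('pics/scene%s.png'%k); b=cv2.imread('pics/side%s.png'%k)
A=cv2.resize(a[200:320,190:310],None,fx=4,fy=4,interpolation=cv2.INTER_CUBIC);B=cv2.resize(b[115:235,190:270],None,fx=4,fy=4,interpolation=cv2.INTER_CUBIC)
cv2.imwrite('pics/d%s.png'%k,np.hstack([A,B]))
E
python3 look.py 3
```

```text
[0.50103521 0.3001757  0.09275755] [0.00128397 0.11430382] [ 0.82800752 -1.0033491  -0.23112894] 0.00019708702044407192
```

View pics/d3.png

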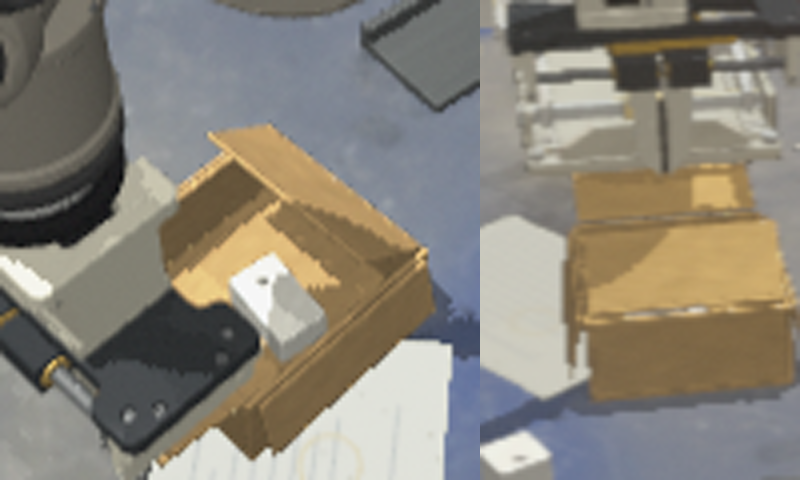

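Request:
send_rows([
  [[0,0.002,0,0],[0.0,0.0035,0,0],[0,-0.01,0,0],[0.0,-0.045,0,0],[0.035,-0.045,0,0],[0.07,-0.045,0,0],[0.102,-0.045,-0.002,0],[0.102,-0.03,-0.002,0]],
])

```text
time: 4.9
tool_pos: [0.4907, 0.195, 0.1256]
tool_rot: [-1.566, 0.0, -1.665]
contact_force: [0.2, 0.2, -0.7]
opening: 0.0004
```

Request:
send_rows([
  [[0,0.02,0,0],[0.002,0.036,0,0],[0.015,0.036,0,0],[0.03,0.036,0,0],[0.044,0.034,0,0],[0.056,0.031,0,0],[0.068,0.027,0,0],[0.078,0.023,0,0]],
])

```text
time: 5.7
tool_pos: [0.4834, 0.1161, 0.1032]
tool_rot: [-1.566, 0.0, -1.665]
contact_force: [0.6, 1.0, 0.6]
opening: 0.0002
```

```bash
python3 look.py 4
```

```text
[0.48337975 0.11609685 0.10319769] [ 0.00103022 -0.07061961] [0.55622469 0.97307602 0.60109043] 0.00019162588881347427
```

View pics/d4.png

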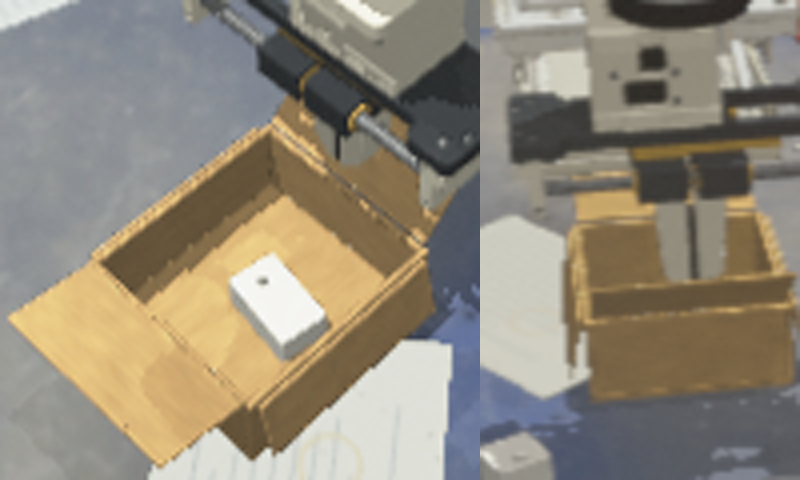

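Request:
send_rows([
  [[0.012,0.002,0,0],[0.024,0.005,0,0],[0.034,0.009,0,0],[0.042,0.011,0,0],[0.042,0.013,0,0],[0.042,0.013,0,0],[0.042,-0.01,0,0],[0.042,-0.045,0,0]],
])

```text
time: 6.65
tool_pos: [0.4781, 0.0746, 0.1469]
tool_rot: [-1.57, -0.0, -1.666]
contact_force: [1.3, 0.7, 0.1]
opening: 0.0006
```

Request:
send_rows([
  [[0.0,-0.05,0,8],[0.04,-0.1,0,16],[0.08,-0.1,0,24],[0.08,-0.1,0,32],[0.08,-0.1,0,40],[0.08,-0.1,0,48]],
])

```text
time: 7.25
tool_pos: [0.4704, -0.0055, 0.2469]
tool_rot: [-1.571, 0.0, -2.511]
contact_force: [-0.1, 1.2, 0.6]
opening: 0.0005
```

```bash
python3 look.py 5
```

```text
[ 0.47038066 -0.00546557  0.24693853] [-0.00047115 -0.19286585] [-0.10348838  1.18774499  0.6296395 ] 0.0004798511726119168
```

View pics/d5.png

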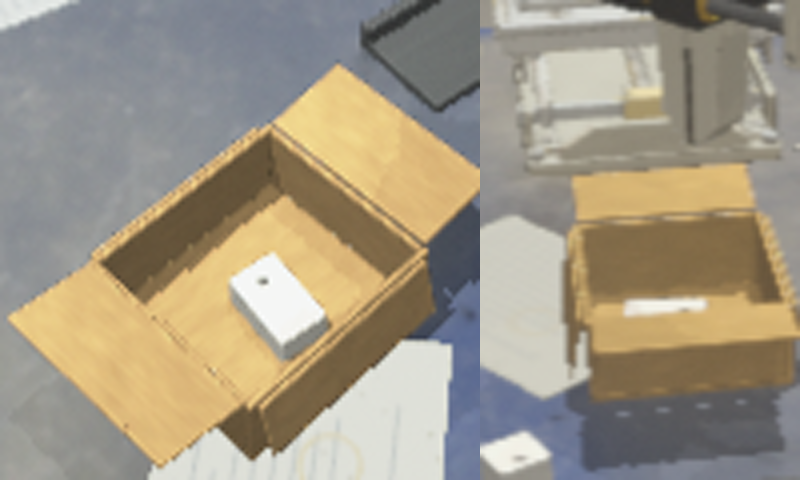

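View pics/side5.png

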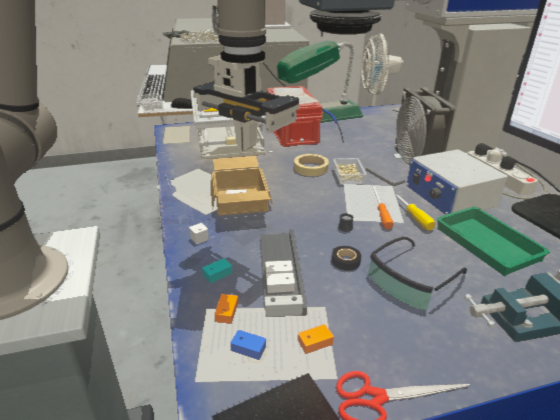

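```bash
cat > topface.py <<'E'
from h import *
def topface(c,box,z,th=None):
    """bright top face corners within box (u0,v0,u1,v1) -> world pts at z"""
    u0,v0,u1,v1=box
    g=c['frame'][v0:v1,u0:u1].min(axis=2)
    k=8; G=cv2.resize(g,None,fx=k,fy=k,interpolation=cv2.INTER_CUBIC)
    if th is None: th,_=cv2.threshold(G,0,255,cv2.THRESH_OTSU)
    m=(G>th).astype(np.uint8)
    cs,_=cv2.findContours(m,cv2.RETR_EXTERNAL,cv2.CHAIN_APPROX_NONE)
    out=[]
    for q in sorted(cs,key=cv2.contourArea)[::-1][:3]:
        if cv2.contourArea(q)<20*k*k: continue
        uv=q[:,0,:].astype(float); uv=(uv+.5)/k-.5+[u0,v0]
        W=np.array([onz(c,*p,z)[:2] for p in uv])
        r=cv2.minAreaRect((W*1000).astype(np.float32)); out.append((r,W))
    return out,th,m
E
python3 - <<'E'
from topface import *
S=snap('scene')
f=S['frame'][258:292,244:276].min(axis=2); print(f[::2,::2])
for th in (None,150,190,210):
    o,t,m=topface(S,(240,255,280,295),.024,th); print(t,[( np.round(r[0],1),np.round(r[1],1),round(r[2],1)) for r,W in o])
    cv2.imwrite('pics/m%s.png'%th,m*255)
E
```

```text
[[ 76  81 120 132 134 132 131 132 138 132 120 120 121 123 111  73]
 [ 82 120 133 134 139 134 133 133 133 133 134 124 121 122 121 117]
 [119 133 133 134 133 133 132 134 132 135 133 131 125 119 121 120]
 [135 132 133 134 135 131 235 242 134 131 130 126 127 129 123 123]
 [135 133 134 138 190 245 245 245 241 128 130 130 131 133 131 119]
 [132 131 134 240 245 245 245 245 245 238 130 134 133 134 130 127]
 [132 134 245 245 245 197 130 245 244 245 224 132 132 130 130 130]
 [135 132 170 245 245 245 244 245 245 245 245 198 133 133 131 131]
 [135 137 150 194 245 245 245 244 245 245 245 245 153 133 133 133]
 [130 129 128 148 227 245 245 245 245 245 245 245 245 134 133 133]
 [128 127 127 138 150 239 245 245 245 245 242 241 241 242 133 124]
 [128 133 134 122 143 150 245 245 245 242 241 241 210 128  94 119]
 [130 131 132 130 121 148 154 245 240 241 241 184 125 124 101  99]
 [131 134 135 128 119 120 148 169 241 211 127 127 125 121  91 114]
 [131 134 131 129 130 121 127 148 175 126 124 110 118  90 111  66]
 [133 133 129 130 133 134 124 133 148 125  95 123  85 110  68  64]
 [133 127 128 133 137 135 135 126 130 105 129  86 104  67  66  65]]
178.0 [(array([479.4, 186.5]), array([31.3, 51.6]), 76.4)]
150 [(array([479.2, 187.1]), array([34. , 54.2]), 76.4)]
190 [(array([479.5, 186.5]), array([30.7, 51. ]), 76.6)]
210 [(array([479.5, 186.4]), array([29.8, 50.1]), 76.6)]
```

```bash
python3 - <<'E'
from topface import *
S=snap('scene');D=snap('side')
for c,box in [(S,(312,165,358,212)),(D,(255,250,305,300))]:
  for th in (200,215,230):
    o,t,m=topface(c,box,.028,th); 
    for r,W in o: print(t,np.round(r[0],1),np.round(r[1],1),round(r[2],1),loc(np.array(r[0])/1000,RO,RY).round(4))
print(D['frame'][252:300:3,262:300:3].min(axis=2))
print(delta([.4795,.1865,.13],np.radians(166.6)))
E
```

```text
200 [ 496.6 -157.3] [31.1 50.7] 80.4 [-0.001  -0.0508]
200 [ 503.7 -121.7] [31.6 50.2] 78.8 [-0.0013 -0.0145]
200 [ 500.5 -215.2] [34.4 49.4] 31.5 [ 0.0147 -0.1067]
215 [ 496.6 -157.5] [30.1 50.1] 80.4 [-0.0009 -0.0509]
215 [ 503.9 -121.8] [30.5 49.6] 78.9 [-0.0011 -0.0145]
215 [ 496.2 -219.3] [23.4 50.4] 79.0 [ 0.0113 -0.1115]
230 [ 496.8 -157.7] [28.7 49.2] 80.2 [-0.0007 -0.0511]
230 [ 504.  -121.9] [29.1 48.9] 78.6 [-0.0009 -0.0147]
230 [ 495.3 -218.3] [20.6 45.2] 78.6 [ 0.0103 -0.1107]
200 [ 495.5 -158.4] [30.  49.8] 80.1 [-0.0018 -0.0521]
200 [ 502.6 -122.4] [29.4 50. ] 77.3 [-0.0021 -0.0154]
200 [ 486.4 -208.4] [ 8.6 28.3] 74.9 [-0.0005 -0.1029]
215 [ 495.4 -158.4] [28.5 48.7] 80.1 [-0.0019 -0.0521]
215 [ 502.7 -122.5] [27.8 48.6] 76.1 [-0.002  -0.0154]
230 [ 495.8 -158.4] [26.9 46.1] 79.7 [-0.0015 -0.052 ]
230 [ 510.7 -124.5] [26.3 30.3] 75.9 [ 0.0061 -0.0157]
[[116 112 116 115 113 115 114 117 117 117  84 116 124]
 [110 113 116 115 114 116 115 118 117 118  97 117 130]
 [109 114 115 115 114 116 116 116 117 118 113 108 111]
 [112 133 175 183 205 219 224 223 224 227 127 104 132]
 [110 169 231 189 229 230 230 225 220 232 141  85 120]
 [117 121 172 167 225 230 230 231 230 232 187  81 118]
 [115 108 166 168 210 230 230 226 221 200 155  82 117]
 [101  95 148 154 171 184 205 212 225 225 211 110 117]
 [105  93 212 232 231 230 231 231 228 230 228 114 108]
 [ 87  89 228 231 232 230 230 231 218 228 233 127 105]
 [ 90  85 228 231 232 234 232 232 234 232 229 139  86]
 [ 91  86 157 162 153 147 142 143 142 143 143 123  82]
 [ 93  86 136 141 142 142 143 142 143 142 144 122  83]
 [ 96 102 134 141 141 139 139 139 132 127 120 121 102]
 [119 117  95  95  95 109  99 121 121 126 130 132 126]
 [132 188 202 181 189 207 206 206 207 207 158 135 205]]
(array([-0.1216,  0.1168, -0.148 ]), np.float64(50.1009262750967))
```

Request:
send_rows([
  [[-0.02,0,-0.025,8.4],[-0.04,0.02,-0.05,16.8],[-0.06,0.05,-0.075,25.2],[-0.08,0.08,-0.1,33.6],[-0.1,0.1,-0.125,42],[-0.1216,0.117,-0.148,50.1],[-0.1216,0.117,-0.148,50.1]],
], gripper=0.6, grip_force=15)

```text
time: 8.25
tool_pos: [0.4782, 0.1893, 0.1274]
tool_rot: [-1.57, -0.004, 2.909]
contact_force: [0.7, -1.7, -0.7]
opening: 0.0516
```

```bash
python3 - <<'E'
from h import *
print(delta([.4795,.1865,.033],np.radians(166.6)), sensors.observe()['opening'])
E
python3 look.py 6
```

```text
(array([-0.0023,  0.0944,  0.0023]), np.float64(0.09094279436460387)) 0.05164140653224503
[0.47819192 0.18928218 0.12742622] [-0.01102194  0.0017527 ] [ 0.68696929 -1.71720967 -0.72837961] 0.05164140653224503
```

View pics/d6.png

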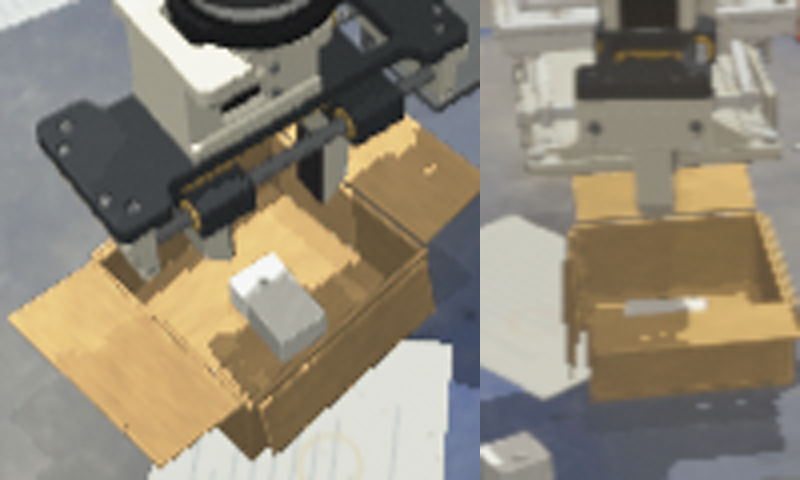

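View pics/wrist6.png

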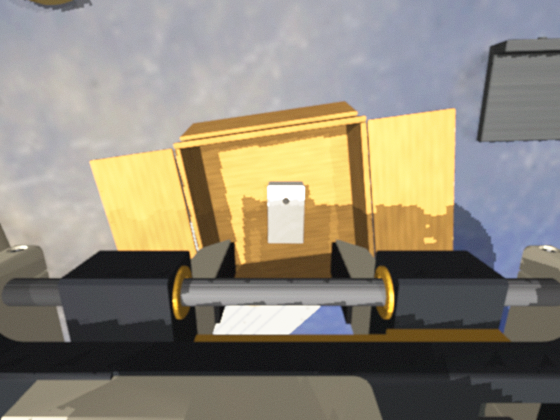

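Request:
send_rows([
  [[-0.0023,0.02,0.0023,0],[-0.0023,0.045,0.0023,0],[-0.0023,0.07,0.0023,0],[-0.0023,0.085,0.0023,0],[-0.0023,0.0934,0.0023,0],[-0.0023,0.0934,0.0023,0]],
])

```text
time: 9.0
tool_pos: [0.4813, 0.1826, 0.0365]
tool_rot: [-1.57, -0.0, 2.912]
contact_force: [-0.3, 1.0, 0.6]
opening: 0.0552
```

```bash
python3 look.py 7
```

```text
[0.48134841 0.18260707 0.03648671] [-0.00725128 -0.00459573] [-0.29353066  1.03641402  0.64938926] 0.05520653181018153
```

View pics/d7.png

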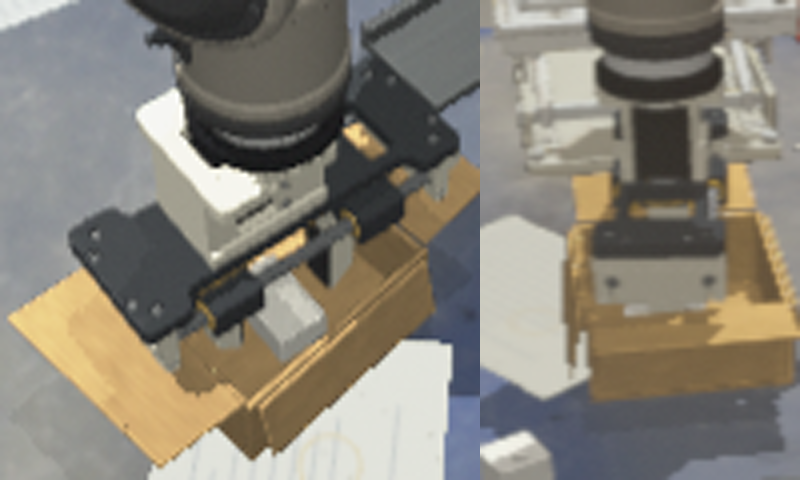

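```bash
python3 - <<'E'
from h import *
print(delta([.4795,.1865,.034],np.radians(166.6)))
E
```

```text
(array([ 0.0033,  0.0037, -0.0025]), np.float64(0.22239031752479546))
```

Request:
send_rows([
  [[0.002,0.003,-0.002,0],[0.002,0.003,-0.002,0]],
])

```text
time: 9.35
tool_pos: [0.4807, 0.186, 0.0352]
tool_rot: [-1.572, 0.003, 2.912]
contact_force: [-0.8, 0.8, -0.5]
opening: 0.0551
```

Request:
send_rows([
  [[0,0,0,0],[0,0,0,0],[0,0,0,0],[0,0,0,0]],
], gripper=0.15, grip_force=15)

```text
time: 9.75
tool_pos: [0.4807, 0.1859, 0.0352]
tool_rot: [-1.572, 0.003, 2.912]
contact_force: [-0.8, -0.4, 1.2]
opening: 0.0297
```

Request:
send_rows([
  [[0,-0.015,0,0],[0,-0.04,0,0],[0,-0.07,0,0],[0,-0.1,0,0],[0,-0.1,0,0]],
])

```text
time: 10.25
tool_pos: [0.4825, 0.1864, 0.1389]
tool_rot: [-1.575, 0.01, 2.912]
contact_force: [-0.5, 0.3, -1.3]
opening: 0.0297
```

```bash
python3 - <<'E'
from h import *
y=np.radians(168.2)
t=wor([-.0012,.05],RO,RY)-.0013*np.array([np.cos(y),np.sin(y)])
print(t,delta([*t,.09],y))
E
python3 look.py 8
```

```text
[ 0.51822269 -0.05887708] (array([-0.0901,  0.0488,  0.2309]), np.float64(-1.3415104962972733))
[0.48252402 0.18639455 0.13885095] [-0.00643732 -0.00071442] [-0.52128778  0.26812358 -1.25433011] 0.02974565353528976
```

View pics/d8.png

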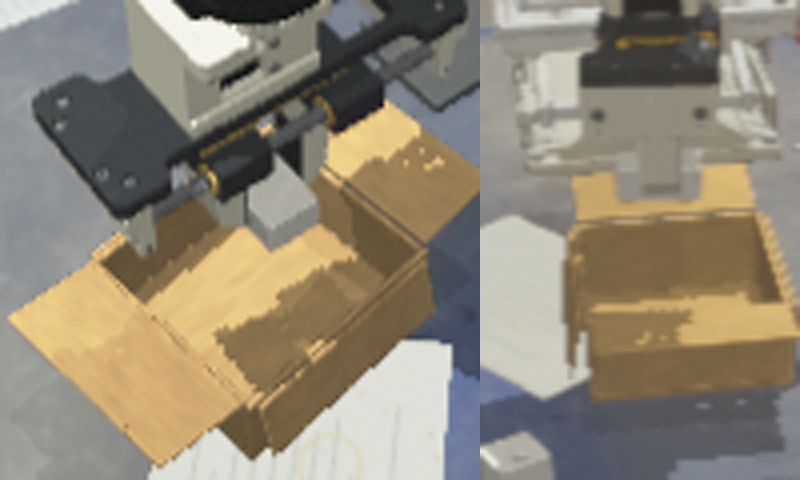

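View pics/wrist8.png

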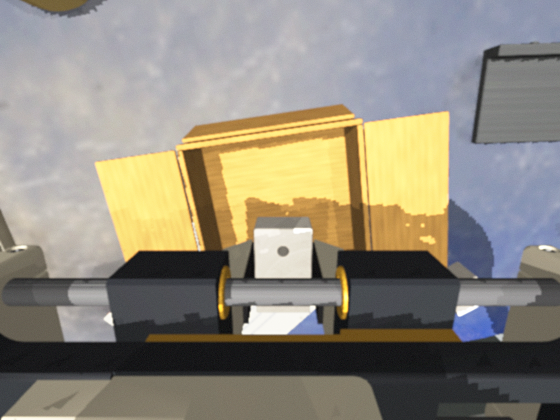

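Request:
send_rows([
  [[-0.012,0,0.031,-0.2],[-0.025,0,0.063,-0.4],[-0.037,0,0.095,-0.6],[-0.05,0,0.127,-0.8],[-0.062,0,0.159,-1],[-0.075,0.01,0.19,-1.2],[-0.085,0.03,0.22,-1.3],[-0.0901,0.0488,0.2309,-1.3]],
])

```text
time: 11.2
tool_pos: [0.5145, -0.0621, 0.0837]
tool_rot: [-1.571, -0.0, 2.933]
contact_force: [0.8, 0.4, -2.3]
opening: 0.0299
```

Request:
send_rows([
  [[0,0,0,0],[0,0,0,0]],
])

```text
time: 11.4
tool_pos: [0.5134, -0.0619, 0.0824]
tool_rot: [-1.571, -0.004, 2.932]
contact_force: [-0.1, 0.5, -0.7]
opening: 0.03
```

```bash
cat > look2.py <<'E'
from h import *
import sys
k=sys.argv[1]
s=sensors.observe();print(s['tool_pos'],np.degrees(s['tool_rot'][2]),loc(s['tool_pos'],RO,RY),s['contact_force'],s['opening'])
for n in ['scene','side']: snap(n,n+k+'.png')
a=cv2.imread('pics/scene%s.png'%k); b=cv2.imread('pics/side%s.png'%k)
A=cv2.resize(a[145:235,270:375],None,fx=4,fy=4,interpolation=cv2.INTER_CUBIC);B=cv2.resize(b[235:325,240:320],None,fx=4,fy=4,interpolation=cv2.INTER_CUBIC)
cv2.imwrite('pics/d%s.png'%k,np.hstack([A,B]))
E
python3 look2.py 9; python3 - <<'E'
from h import *
y=np.radians(168.2)
t=wor([-.0012,.05],RO,RY)-.0013*np.array([np.cos(y),np.sin(y)])
print(t,delta([*t,.0395],y))
E
```

```text
[ 0.5134417  -0.06187545  0.08240424] 167.9710594115506 [-0.0039668  0.0460873] [-0.13004002  0.49944235 -0.66842923] 0.02996391418375432
[ 0.51822269 -0.05887708] (array([-0.0032,  0.0444, -0.0031]), np.float64(-0.13751185981682415))
```

View pics/d9.png

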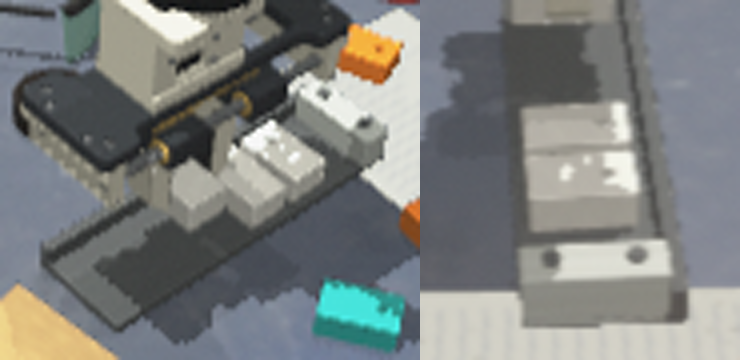

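Request:
send_rows([
  [[-0.0032,0.0,-0.0031,0],[-0.0032,0.015,-0.0031,0],[-0.0032,0.028,-0.0031,0],[-0.0032,0.036,-0.0031,0],[-0.0032,0.039,-0.0031,0],[-0.0032,0.041,-0.0031,0],[-0.0032,0.041,-0.0031,0]],
])

```text
time: 12.2
tool_pos: [0.5185, -0.0588, 0.0431]
tool_rot: [-1.571, 0.0, 2.934]
contact_force: [-0.5, -0.7, -1.0]
opening: 0.0298
```

```bash
python3 look2.py 10; python3 - <<'E'
from h import *
y=np.radians(168.2)
t=wor([-.0012,.05],RO,RY)-.0013*np.array([np.cos(y),np.sin(y)])
print(t,delta([*t,.0395],y))
E
```

```text
[ 0.5184659  -0.0588074   0.04314183] 168.07779639517653 [0.00032382 0.05011794] [-0.45882818 -0.72644456 -0.96132279] 0.02975172003010535
[ 0.51822269 -0.05887708] (array([0.0003, 0.0039, 0.    ]), np.float64(-0.1326029028608521))
```

View pics/d10.png

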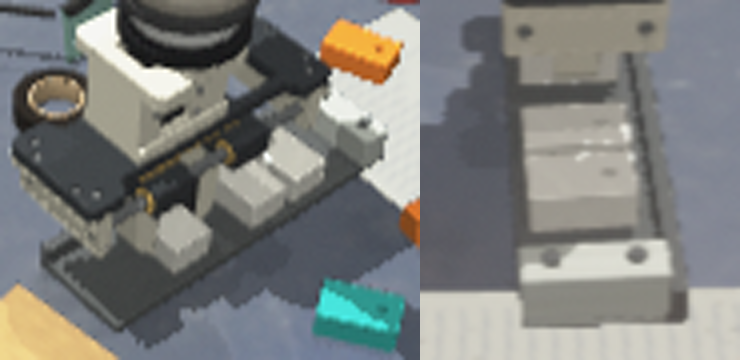

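Request:
send_rows([
  [[0,0.0015,0,0],[0,0.003,0,0],[0,0.0035,0,0]],
])

```text
time: 12.6
tool_pos: [0.5185, -0.059, 0.0398]
tool_rot: [-1.571, 0.0, 2.933]
contact_force: [0.1, -0.4, -0.7]
opening: 0.0296
```

Request:
send_rows([
  [[0,0.0006,0,0],[0,0.001,0,0]],
])

```text
time: 12.8
tool_pos: [0.5185, -0.059, 0.0392]
tool_rot: [-1.571, 0.001, 2.933]
contact_force: [-2.4, 1.2, 7.5]
opening: 0.0302
```

Request:
send_rows([
  [[0,-0.0005,0,0],[0,-0.0005,0,0],[0,-0.0005,0,0],[0,-0.015,0,0],[0,-0.04,0,0],[0,-0.07,0,0],[0,-0.09,0,0]],
], gripper=0.48)

```text
time: 13.5
tool_pos: [0.5189, -0.0591, 0.1309]
tool_rot: [-1.571, 0.002, 2.933]
contact_force: [0.1, 0.1, -0.5]
opening: 0.0443
```

```bash
python3 look2.py 11; python3 - <<'E'
from topface import *
S=snap('scene')
for th in (190,210):
    o,t,m=topface(S,(285,160,358,225),.028,th); 
    for r,W in o: print(t,np.round(r[0],1),np.round(r[1],1),round(r[2],1),loc(np.array(r[0])/1000,RO,RY).round(4))
E
```

```text
[ 0.51894229 -0.05913528  0.13091677] 168.06254369157472 [0.00085719 0.04989441] [ 0.07200101  0.09740951 -0.46082405] 0.0442788128330152
190 [ 514.1 -222.6] [71.4 55.9] 12.5 [ 0.0296 -0.1111]
190 [ 512.1 -159.8] [31.8 19.4] 80.9 [ 0.0148 -0.05  ]
190 [ 522.7 -124. ] [16.9 33. ] 5.3 [ 0.0178 -0.0129]
210 [ 513.6 -223.2] [70.  54.3] 12.0 [ 0.0292 -0.1117]
210 [ 512.7 -160.3] [30.1 17.4] 80.3 [ 0.0155 -0.0504]
210 [537.2 -59.7] [15.9 31.2] 4.9 [0.0189 0.0531]
```

View pics/d11.png

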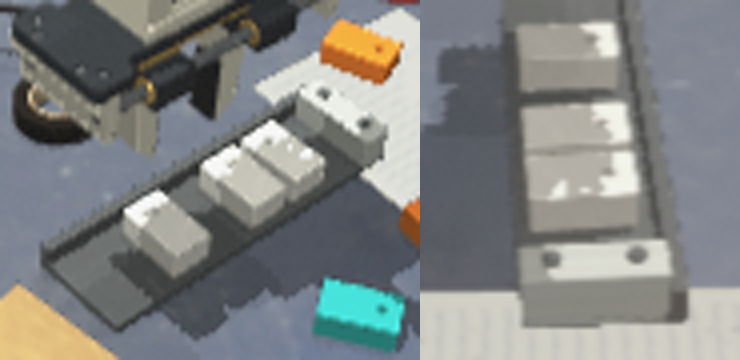

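```bash
python3 - <<'E'
from h import *
y=np.radians(-101.8)
t=wor([-.001,.092],RO,RY)
print(t,delta([*t,.1],y))
E
```

```text
[ 0.52573477 -0.0175397 ] (array([ 0.0022,  0.0302, -0.0421]), np.float64(-90.13616192890176))
```

Request:
send_rows([
  [[0,0,-0.01,-8.5],[0,0,-0.02,-17],[0.002,0,-0.03,-25.5],[0.002,0,-0.042,-34],[0.002,0,-0.042,-42.5],[0.002,0.01,-0.042,-51],[0.002,0.02,-0.042,-59.5],[0.002,0.03,-0.042,-68]],
], gripper=0.12)

```text
time: 14.45
tool_pos: [0.5251, -0.0175, 0.0984]
tool_rot: [-1.57, 0.0, -2.157]
contact_force: [-0.5, 0.6, -0.6]
opening: 0.0111
```

```bash
python3 - <<'E'
from h import *
y=np.radians(-101.8)
t=wor([-.001,.092],RO,RY)
print(t,delta([*t,.07],y),sensors.observe()['opening'])
E
```

```text
[ 0.52573477 -0.0175397 ] (array([-0.0003,  0.0284,  0.0005]), np.float64(-21.780325100759548)) 0.011092353053692933
```

Request:
send_rows([
  [[0,0.008,0,-8],[0,0.018,0,-16],[0,0.0284,0,-21.8],[0,0.0284,0,-21.8]],
])

```text
time: 14.85
tool_pos: [0.5234, -0.0172, 0.0675]
tool_rot: [-1.575, -0.0, -1.776]
contact_force: [0.5, -0.2, -0.4]
opening: 0.0111
```

```bash
python3 look2.py 12;python3 - <<'E'
from h import *
y=np.radians(-101.8)
t=wor([-.001,.092],RO,RY)
print(t,delta([*t,.037],y),sensors.observe()['opening'])
E
```

```text
[ 0.52340759 -0.01721851  0.06748768] -101.73720626208646 [-0.00334368  0.09183851] [ 0.49992429 -0.19347831 -0.38926201] 0.011089659497658468
[ 0.52573477 -0.0175397 ] (array([-0.0001,  0.0322,  0.0012]), np.float64(-0.1481987747969013)) 0.010856182579597261
```

View pics/d12.png

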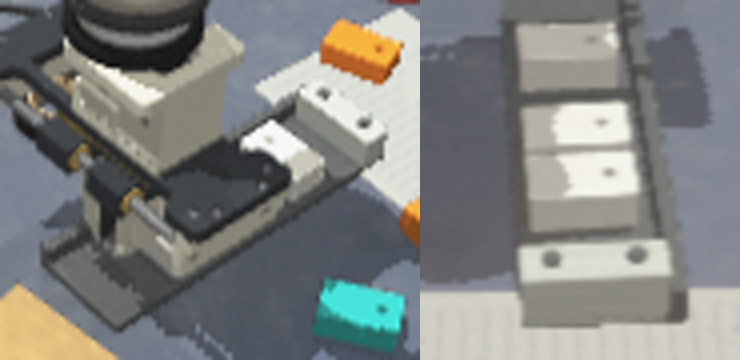

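Request:
send_rows([
  [[0,0.01,0.0005,0],[0,0.02,0.001,0],[0,0.029,0.001,0],[0,0.0315,0.001,0],[0,0.0315,0.001,0]],
])

```text
time: 15.45
tool_pos: [0.5251, -0.0176, 0.037]
tool_rot: [-1.573, -0.0, -1.78]
contact_force: [0.2, -0.2, 0.8]
opening: 0.0111
```

```bash
python3 look2.py 13
```

```text
[ 0.52514168 -0.01758838  0.03698365] -101.95841953915927 [-0.0015706   0.09183107] [ 0.19866808 -0.23496277  0.80137617] 0.011133180590889928
```

View pics/d13.png

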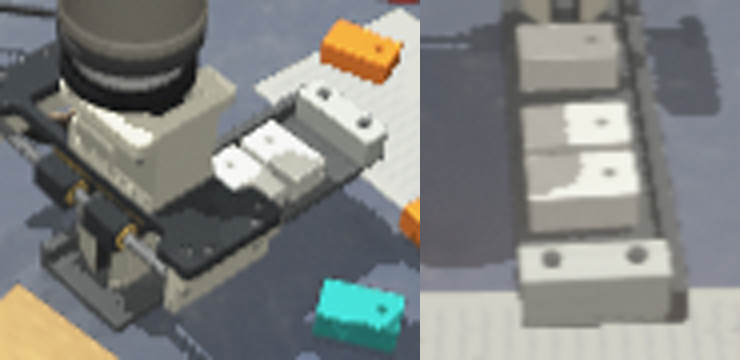

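Request:
send_rows([
  [[0.006,0,0.0003,-0.1],[0.012,0,0.0003,-0.1],[0.018,0,0.0003,-0.1],[0.024,0,0.0003,-0.1],[0.029,0,0.0003,-0.1],[0.034,0,0.0003,-0.1],[0.039,0,0.0003,-0.1],[0.044,0,0.0003,-0.1]],
])

```text
time: 16.35
tool_pos: [0.5168, -0.0611, 0.0378]
tool_rot: [-1.572, -0.0, -1.778]
contact_force: [0.7, 1.4, 1.3]
opening: 0.0107
```

```bash
python3 look2.py 14
```

```text
[ 0.51678647 -0.06112528  0.03780124] -101.85156084433699 [-0.00084612  0.04750561] [0.68367927 1.42664835 1.30232621] 0.010678611089310827
```

View pics/d14.png

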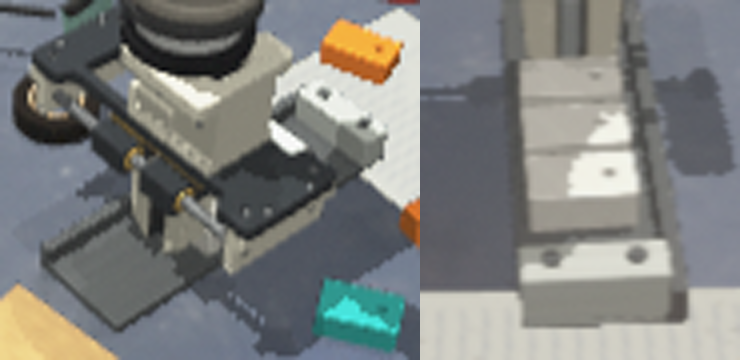

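Request:
send_rows([
  [[0.005,0.0005,0,0],[0.01,0.0005,0,0],[0.015,0.0005,0,0],[0.02,0.0005,0,0],[0.025,0.0005,0,0],[0.029,0.0005,0,0],[0.033,0.0005,0,0],[0.036,0.0005,0,0]],
])

```text
time: 17.25
tool_pos: [0.5091, -0.0971, 0.0371]
tool_rot: [-1.572, -0.001, -1.778]
contact_force: [-0.1, 1.3, -1.1]
opening: 0.0111
```

```bash
python3 look2.py 15
```

```text
[ 0.50910957 -0.09708265  0.03712935] -101.89145000657872 [-0.00100764  0.01073822] [-0.10941335  1.26269612 -1.11015959] 0.011071041520351932
```

View pics/d15.png

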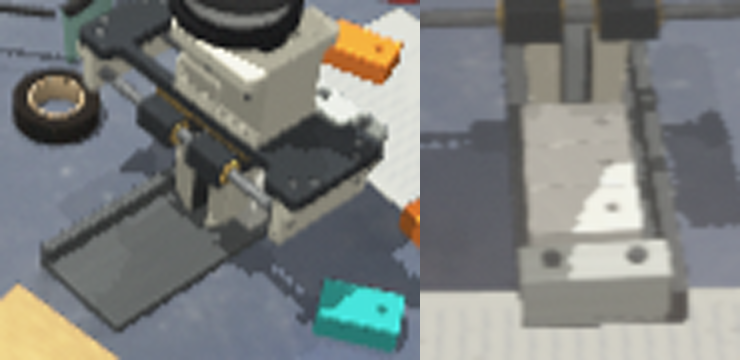

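Request:
send_rows([
  [[0.002,0,0,0],[0.004,0,0,0],[0.0055,0,0,0],[0.007,0,0,0]],
])

```text
time: 17.75
tool_pos: [0.5078, -0.1041, 0.0372]
tool_rot: [-1.572, -0.001, -1.778]
contact_force: [0.9, 1.2, 0.0]
opening: 0.0113
```

Request:
send_rows([
  [[0.0007,0,0,0],[0.0014,0,0,0],[0.002,0,0,0]],
])

```text
time: 18.05
tool_pos: [0.5073, -0.1059, 0.0372]
tool_rot: [-1.572, -0.001, -1.779]
contact_force: [-0.3, 4.5, 0.8]
opening: 0.0109
```

Request:
send_rows([
  [[0.0006,0,0,0],[0.001,0,0,0]],
])

```text
time: 18.25
tool_pos: [0.5072, -0.106, 0.0373]
tool_rot: [-1.572, 0.001, -1.779]
contact_force: [1.8, 8.8, 2.3]
opening: 0.011
```

```bash
python3 look2.py 16
```

```text
[ 0.50719479 -0.10603134  0.03727239] -101.91851501218743 [-0.00105199  0.00158707] [1.80935869 8.82190141 2.29620623] 0.011033841802547075
```

View pics/d16.png

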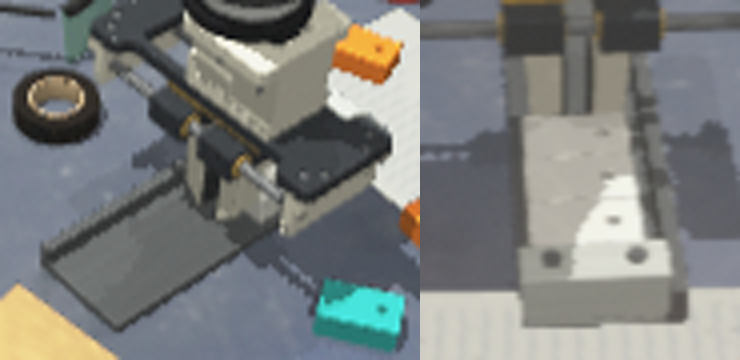

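Request:
send_rows([
  [[0.0008,0,0,0],[0.0015,0,0,0],[0.0015,0,0,0]],
])

```text
time: 18.65
tool_pos: [0.507, -0.1061, 0.0373]
tool_rot: [-1.572, 0.003, -1.779]
contact_force: [1.3, 9.2, 0.8]
opening: 0.0111
```

Request:
send_rows([
  [[-0.003,0,0,0],[-0.01,0,0,0],[-0.03,0,0,0],[-0.06,-0.02,0,0],[-0.09,-0.06,0,0],[-0.12,-0.1,0,0],[-0.165,-0.14,0,0],[-0.21,-0.14,0,0]],
])

```text
time: 19.45
tool_pos: [0.552, 0.0966, 0.1821]
tool_rot: [-1.564, 0.004, -1.78]
contact_force: [0.9, 0.1, -0.2]
opening: 0.0111
```

```bash
python3 look2.py 17;python3 - <<'E'
from topface import *
S=snap('scene');D=snap('side')
c=cv2.resize(S['frame'][150:215,310:375],None,fx=8,fy=8,interpolation=cv2.INTER_CUBIC);cv2.imwrite('pics/e17.png',c[:,:,::-1])
for cam,box in [(S,(312,150,352,210)),(D,(250,255,305,300))]:
  for th in (195,210,):
    o,t,m=topface(cam,box,.028,th); 
    for r,W in o: print(t,np.round(r[0],1),np.round(r[1],1),round(r[2],1),loc(np.array(r[0])/1000,RO,RY).round(4))
E
```

```text
[0.55199636 0.09660907 0.18214409] -102.01296034741969 [0.00136364 0.2091069 ] [ 0.92913532  0.10315763 -0.2484821 ] 0.011139856957957437
195 [ 506.4 -181.7] [ 68.1 152.6] 12.1 [ 0.0136 -0.0727]
210 [ 506.1 -181.8] [ 67.4 150.8] 11.7 [ 0.0134 -0.0728]
195 [ 498.  -164.9] [99.6 62.4] 75.8 [ 0.002  -0.0579]
210 [ 494.2 -160.1] [89.9 49.1] 78.4 [-0.0027 -0.054 ]
```

View pics/d17.png

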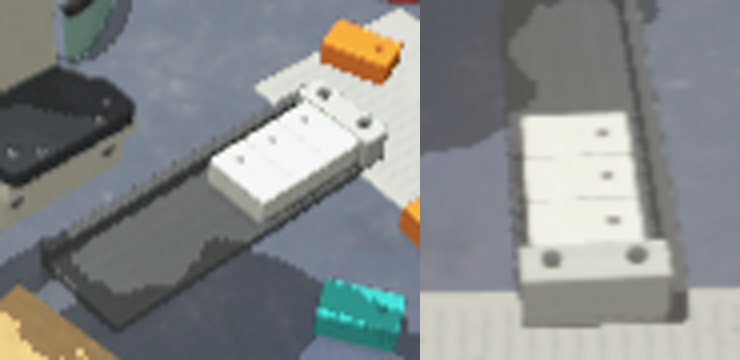

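View pics/e17.png

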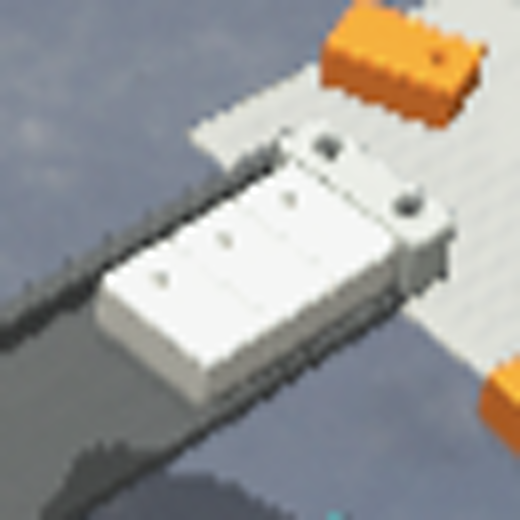

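```bash
python3 - <<'E'
from h import *
from scipy import ndimage
S=snap('scene');D=snap('side')
for c,(u0,v0,u1,v1) in [(S,(318,166,352,192)),(D,(275,262,305,298))]:
    k=8;G=cv2.resize(c['frame'][v0:v1,u0:u1].min(axis=2),None,fx=k,fy=k,interpolation=cv2.INTER_CUBIC)
    bh=cv2.morphologyEx(G,cv2.MORPH_BLACKHAT,cv2.getStructuringElement(cv2.MORPH_ELLIPSE,(33,33)))
    n,l,st,ce=cv2.connectedComponentsWithStats((bh>45).astype(np.uint8))
    for i in range(1,n):
        if st[i,4]>60:
            u,v=(ce[i]+.5)/k-.5+[u0,v0]; p=onz(c,u,v,.028); print(st[i,4],(u,v),loc(p,RO,RY).round(4))
# near/far edge of row (scene): long edges in side
g=cv2.cvtColor(S['frame'],cv2.COLOR_RGB2GRAY)
for n in ['wrist']: snap(n,'wrist17.png')
snap('side','side17.png');snap('scene','scene17.png')
E
```

```text
69 (np.float64(345.36503623188406), np.float64(165.86322463768116)) [ 0.036  -0.1067]
400 (np.float64(350.34749999999997), np.float64(167.9909375)) [ 0.0215 -0.1112]
1702 (np.float64(340.819991186839), np.float64(171.1247062279671)) [ 0.0288 -0.0821]
62 (np.float64(350.0), np.float64(172.0040322580645)) [ 0.011 -0.099]
122 (np.float64(345.73770491803276), np.float64(174.44569672131146)) [ 0.0114 -0.0832]
95 (np.float64(332.8467105263158), np.float64(176.65592105263158)) [ 0.0267 -0.0502]
142 (np.float64(330.27904929577466), np.float64(178.31514084507043)) [ 0.0264 -0.0405]
99 (np.float64(337.6988636363636), np.float64(179.59027777777777)) [ 0.0107 -0.0524]
92 (np.float64(327.8192934782609), np.float64(179.6929347826087)) [ 0.0266 -0.0318]
112 (np.float64(325.3359375), np.float64(181.1875)) [ 0.0266 -0.0228]
323 (np.float64(321.4750386996904), np.float64(184.29044117647058)) [ 0.0245 -0.0069]
119 (np.float64(329.72636554621846), np.float64(184.46796218487395)) [ 0.0107 -0.0233]
91 (np.float64(343.25618131868134), np.float64(191.1820054945055)) [-0.0285 -0.0335]
1216 (np.float64(281.7998560855263), np.float64(262.1171875)) [ 0.0049 -0.0055]
207 (np.float64(285.1917270531401), np.float64(267.7865338164251)) [ 0.01   -0.0228]
220 (np.float64(286.33920454545455), np.float64(278.3948863636364)) [ 0.0097 -0.0531]
308 (np.float64(287.94642857142856), np.float64(289.61241883116884)) [ 0.0101 -0.0831]
195 (np.float64(293.89326923076925), np.float64(297.0208333333333)) [ 0.0188 -0.1023]
```

View pics/scene17.png

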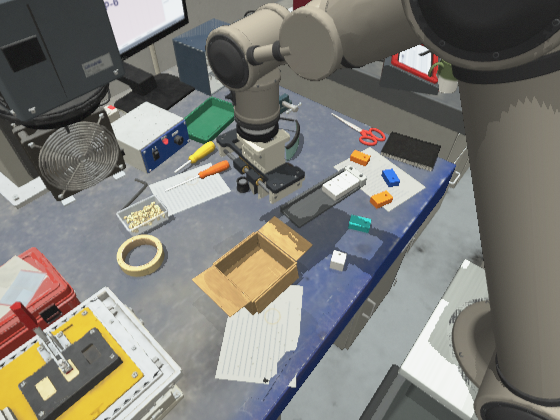

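View pics/side17.png

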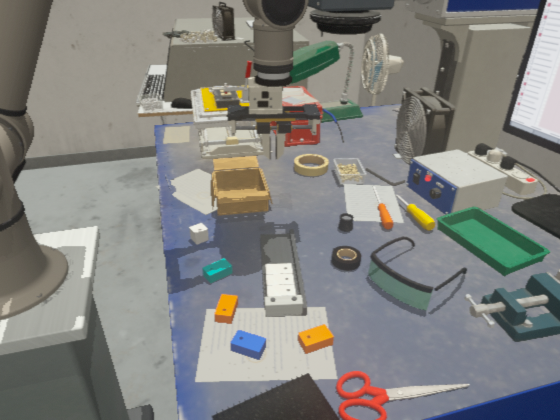

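```bash
python3 -c "
from h import *
s=sensors.observe();print(s['time'],s['contact_force'],np.abs(s['qvel']).max())
print(hand_in())"
```

```text
19.9 [-0.47954259 -0.22948531  0.46488198] 0.005026184664174689
the job is handed in; nothing more can be done
None
```

The job is done and handed in at 19.9 s: both flaps are folded back, the block is out of the carton, and all three blocks stand in one row against the end stop.

**What I did:** I swept each flap over with the closed fingers, down to almost level outside. I lifted the setting block out, set it on the rail behind the other two with its hole on the fence side like theirs, and let go. I then pushed the row along the rail with two fingers on its back face until it stood on the stop, at about 9 N. Pressing a little further moved nothing, and I withdrew.

**Last checks:**
- **Spacing:** the three holes are at rail y of about −83, −53 and −23 mm in both cameras, which is exactly what three 30 mm blocks tight against the stop should give.
- **Straightness:** the holes line up to within about 1 mm across the rail, with no gaps visible. The row measures about 90 x 49 mm.
- **Sideways position:** the row sits about 1 to 2 mm to the near side of the rail's centre line, as the first two blocks did at the start.
- **Surroundings:** both flaps are still folded back, the loose things look unmoved, and the arm is clear of everything.

One reading disagreed: the automatic outline in the scene camera merged the row with the end stop, and so did one of the two in the side camera. I relied on the side camera's other outline and the hole positions instead.

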